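# Set up the barista's caddy

### The job

Set up the barista's teal caddy for the morning: stand the wooden-handled tamper on the black rubber mat, the blue-capped levelling tool on the red pad, the steel dosing cup on the cork pad and the white espresso cup on the white saucer, each upright in the middle of its pad. Leave the black-handled tamper and the brown cup where they stand; they do not belong in it.

Things in the scene. Friction and masses are not known exactly. Their poses are not given: they have to be found in the camera images.
- tamper_mid (a point): Tamper with brown wooden handle, loose, 0.35 kg, 76 mm high, standing on a round steel base 58 mm across and 18 mm high. Handle round, 32 to 34 mm thick from 8 mm below to 32 mm above the point. Point: on its axis, half-way up, 38 mm above the underside; z up. Yaw does not matter. It may start at any place in the group beside the caddy.
- leveller_mid (a point): Levelling tool: solid round puck, 46 mm high, loose, 0.3 kg; steel foot 58 mm across and 14 mm high, above it a blue cap 54 mm across. Point: on its axis, half-way up, 23 mm above the underside; z up. Yaw does not matter. All loose things start upright on the counter, at least 90 mm apart centre to centre.
- dosing_cup_mid (a point): Dosing cup: straight bright steel cup without handle, open top up, 58 mm across (56 at the foot), 56 mm high, wall 3.5 mm, loose, 0.13 kg. Point: on its axis, half-way up, 28 mm above the underside; z up. Yaw does not matter.
- white_cup_mid (a point): White handleless espresso cup, open top up, 60 mm high, 60 mm across and nearly straight above 22 mm, narrowing to 48 mm at the foot; wall 3.5 mm. Loose, 0.14 kg. Point: on its axis, half-way up, 30 mm above the underside; z up. Yaw does not matter.
- black_tamper_mid (a point): Look-alike, leave alone: second tamper with a black plastic handle, loose, 76 mm high, standing on a round steel base 58 mm across and 18 mm high. Handle round, 32 to 34 mm thick from 8 mm below to 32 mm above the point. Point: on its axis, half-way up, 38 mm above the underside; z up. Yaw does not matter.
- brown_cup_mid (a point): Look-alike, leave alone: brown terracotta handleless espresso cup, open top up, 60 mm high, 60 mm across and nearly straight above 22 mm, narrowing to 48 mm at the foot; wall 3.5 mm. Loose. Point: on its axis, half-way up, 30 mm above the underside; z up. Yaw does not matter.
- rubber_mat_top (a point): Black rubber mat, place of the wooden-handled tamper. Fixed round pad, 84 mm across, 6 mm thick. Point: centre of its top face, 12 mm above the counter; z up, x and y along the caddy's sides. The four pads lie in a low square teal caddy, fixed, slightly turned: 270 mm outside, wall 6 mm thick and 22 mm high above the counter.
- red_pad_top (a point): Red pad, place of the levelling tool. Fixed round pad, 84 mm across, 6 mm thick. Point: centre of its top face, 12 mm above the counter; z up, x and y along the caddy's sides. The pads are at the corners of a 120 mm square in the caddy's middle; which is where changes.
- cork_pad_top (a point): Tan cork pad, place of the dosing cup. Fixed round pad, 84 mm across, 6 mm thick. Point: centre of its top face, 12 mm above the counter; z up, x and y along the caddy's sides. Its centre is 75 mm from the two nearest outer faces of the caddy's 22 mm high wall.
- saucer_top (a point): White saucer (a flat white disc), place of the white espresso cup. Fixed round pad, 84 mm across, 6 mm thick. Point: centre of its top face, 12 mm above the counter; z up, x and y along the caddy's sides. A yellow sugar pot (56 mm across, 53 high) and green coasters (12 high) among the loose things play no part.
Not all that is in view belongs to the job. What is shaped like the part that bears dosing_cup_mid but green is not meant.

How it is judged (in metres and radians):
At the end, for the whole second after the job is handed in: Tamper on black mat, leveller on red pad, dosing cup on cork, white cup on saucer: each within 14 mm of the pad centre, standing on it (height within 6 mm), upright within 0.12 rad, at rest (under 0.02 m/s). Black-handled tamper and brown cup within 20 mm of their starts (horizontal distance between tamper_mid and rubber_mat_top below 0.014 m and z of tamper_mid in the frame of rubber_mat_top between 0.032 and 0.044 m and angle between each of tamper_mid, leveller_mid, dosing_cup_mid, white_cup_mid's own z axis and vertical below 0.12 rad and linear speed of each of tamper, leveller, dosing_cup, white_cup below 0.02 m/s and horizontal distance between leveller_mid and red_pad_top below 0.014 m and z of leveller_mid in the frame of red_pad_top between 0.017 and 0.029 m and horizontal distance between dosing_cup_mid and cork_pad_top below 0.014 m and z of dosing_cup_mid in the frame of cork_pad_top between 0.022 and 0.034 m and horizontal distance between white_cup_mid and saucer_top below 0.014 m and z of white_cup_mid in the frame of saucer_top between 0.024 and 0.036 m and distance of each of black_tamper_mid, brown_cup_mid from where it was at the start of the episode below 0.02 m); the robot touches nothing.
It fails at once if the black-handled tamper is moved by more than 20 mm (distance of black_tamper_mid from where it was at the start of the episode above 0.02 m).
It fails at once if the brown cup is moved by more than 20 mm (distance of brown_cup_mid from where it was at the start of the episode above 0.02 m).
It also fails if it takes over 128 s, if anything falls off the work surface, if the arm or the gripper's body presses on something with over 40 N, if the wrist force passes 120 N, or if a joint passes its speed limit or range.

### The arm

A 7-joint arm with a two-finger parallel gripper is mounted at the origin on the work surface. World frame = base frame: x ahead of the robot, y to its left, z up, the work surface at z = 0. Lengths are in mm, angles in rad, forces in N, time in s.
With the tool pointing down it reaches from about 425 to 950 mm from the base axis. Payload 4.7 kg.
Tool frame: the origin (TCP) lies at the very end of the fingers, on their centre line; the grasp point (between the pads) lies 19 mm behind it; x points along the fingers, y is the direction in which the jaws open and shut, and the axes are right-handed (so a half turn about x gives the same grasp; the last joint's range is limited). The gripper opens to 87 mm and grips with 3 to 60 N. Pads are 19 mm wide; open, the fingers measure 117 mm over their backs; the gripper's body (75 mm by 190 mm) begins 51 mm behind the grasp point.
Start: joints at [-1.315, 0.469, -0.049, 1.532, 0.024, 1.141, -0.082], TCP at [189.61, 647.841, 222.573] pointing down, gripper open.
Joint ranges: [-2.59, 2.59], [-0.33, 1.99], [-1.39, 1.29], [0.1, 2.45], [-1.04, 4.18], [0.21, 1.99], [-2.66, 2.66]. Speed limits (rad/s): [2.57, 2.57, 3.14, 3.14, 3.14, 3.14, 3.14].

### API

Orientations are given as a 3x3 rotation matrix whose columns are the frame's x, y, z axes.
In Python, from bench import robot gives the robot as it stands.
- The arm moves only by the shell command python3 -m inch 'ROWS'. ROWS is JSON, one flat list of numbers, 5 for each row, row after row: the opening, from 0 (shut) to 1 (fully open), then the shift along the tool's x, y, z in mm, then the turn about the tool's x in degrees. In form: [jaw, tx, ty, tz, twist, jaw, tx, ty, tz, twist, ...]. A call has exactly 10 rows; each row shifts and turns the commanded pose from where the row before left it, along the tool's axes as they then stand; what a row does not reach is not made up. A row lasts 1/10 s, in which the tool goes at most 50 mm and 8.59 degrees, less where a joint would pass 70% of its speed; a pose out of reach is approached as far as the arm can. A call with a gripper value outside its range is refused whole. The fingers move at their own pace and stop on an object; the grip force is fixed at half the most. Time passes only in rows, so rows that do not move let the fingers close, or fill a call up. It gives the time, the measured TCP pose, the force and the opening at its end, in the units of the state.
- robot.get_state(): the state, without advancing time (a new reading comes with each control period).
- robot.camera(name): name is "side" or "top"; returns a dict with "frame" (480x640x3 uint8, red, green, blue), "camera_matrix" (3x3 intrinsics, pixels), "view" (4x4, takes a point from world to camera coordinates). Camera axes: x right, y up, looking along -z (the intrinsics and any distortion apply to the point x, -y, -z); pixel columns grow to the right and rows downward; lengths in mm; the calibration is good to about 2 mm. A picture is of the moment at which its call begins. There is no depth.
- robot.job_done(): hands the job in, once; it reports no verdict.
The state is a dict: "time_s": time; "joint_positions": joint angles; "dq": joint speeds; "joint_efforts": joint torques, N m; "ee_pos": TCP position; "eef_rot": TCP orientation; "force": force on the tool from outside, world axes, zero at the start; "wrist_torque": the same for the moment, N m; "width": opening from 0.0 (shut) to 1.0 (fully open).
Only numpy, scipy, OpenCV 4.12 (cv2) and the standard library are available. Lean on these libraries where they do the work, as an engineer would, in place of code of your own. Each camera call takes 0.05 s, during which the arm holds its last target. There are 200 camera calls.

## Working session

There is one attempt and no reset: what is moved stays moved. The work goes in short steps, Python scripts to look and compute and a shell command to move; the robot and the scene stay as the last step left them, time stands still between calls to the robot, and variables do not carry over. Pictures are saved under pics/ and viewed, about 12 in all and at most 16, crops included, and the job is handed in when it is done.

```bash
ls; mkdir -p pics
python3 - <<'E'
from bench import robot
import cv2,numpy as np
s=robot.get_state();print({k:np.round(v,3).tolist() for k,v in s.items()})
for n in("top","side"):
    c=robot.camera(n);cv2.imwrite(f"pics/{n}0.png",c["frame"][:,:,::-1]);print(n,c.keys(),c["camera_matrix"],c["view"])
E
```

```text
pics
{'time_s': 0.0, 'joint_positions': [-1.315, 0.469, -0.049, 1.534, 0.024, 1.141, -0.082], 'dq': [-0.0, 0.001, -0.001, 0.0, -0.001, 0.002, -0.002], 'joint_efforts': [0.001, -50.798, -0.08, -23.616, -0.061, 0.038, 0.0], 'ee_pos': [189.485, 647.261, 221.507], 'eef_rot': [[-0.0, 0.281, 0.96], [-0.002, 0.96, -0.281], [-1.0, -0.002, 0.0]], 'force': [0.494, -0.071, 1.066], 'wrist_torque': [0.008, 0.055, 0.002], 'width': 0.998}
top dict_keys(['frame', 'camera_matrix', 'view']) [[545.03071173   0.         313.66245333]
 [  0.         545.03071173 241.68902601]
 [  0.           0.           1.        ]] [[-2.85269996e-02 -9.99536012e-01  1.06757674e-02 -4.50064926e+01]
 [ 9.91967442e-01 -2.69910644e-02  1.23580243e-01 -5.27929785e+02]
 [-1.23234753e-01  1.41153872e-02  9.92277155e-01 -1.25629265e+03]
 [ 0.00000000e+00  0.00000000e+00  0.00000000e+00  1.00000000e+00]]
side dict_keys(['frame', 'camera_matrix', 'view']) [[467.93889447   0.         323.05492023]
 [  0.         467.93889447 240.16280041]
 [  0.           0.           1.        ]] [[-9.98496376e-01 -5.41459532e-02 -8.55590514e-03  5.43281699e+02]
 [ 2.15882086e-02 -5.31872491e-01  8.46549232e-01 -7.98836893e+01]
 [-5.03878657e-02  8.45091634e-01  5.32241669e-01 -8.97958231e+02]
 [ 0.00000000e+00  0.00000000e+00  0.00000000e+00  1.00000000e+00]]
```

View pics/top0.png

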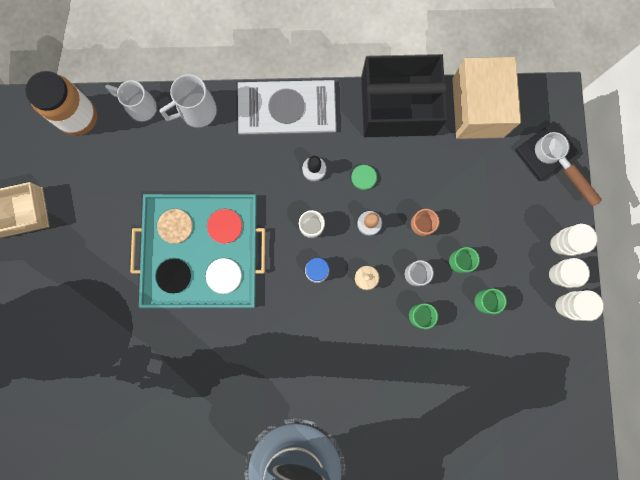

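View pics/side0.png

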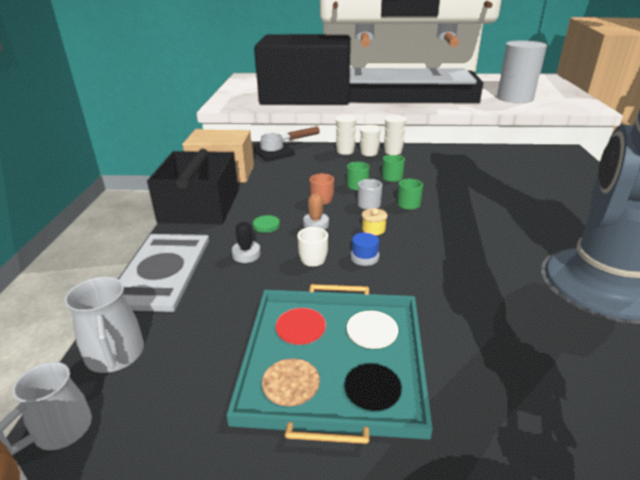

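The top view shows the caddy, with cork (175,225), red (225,225), black (173,275) and saucer (224,275). The targets are the wooden tamper (370,222), blue leveller (317,270), steel cup (419,272) and white cup (312,223). The look-alikes are the black tamper (314,168) and brown cup (425,222). The side view shows the same things from the left.

```bash
cat > h.py <<'E'
import cv2,numpy as np
from bench import robot
def proj(c,P):
    p=c["view"][:3,:3]@np.array(P,float)+c["view"][:3,3]; p=np.array([p[0],-p[1],-p[2]]); q=c["camera_matrix"]@p; return q[:2]/q[2]
def ray(c,uv,z):
    R=c["view"][:3,:3];C=-R.T@c["view"][:3,3]; d=np.linalg.inv(c["camera_matrix"])@[uv[0],uv[1],1]; d=R.T@[d[0],-d[1],-d[2]]
    return C+d*(z-C[2])/d[2]
def blob(c,seed,lo,hi,r=26):
    """centre of bounding box & centroid of the masked component nearest seed (HSV)"""
    hsv=cv2.cvtColor(c["frame"],cv2.COLOR_RGB2HSV); m=cv2.inRange(hsv,np.array(lo),np.array(hi))
    w=np.zeros_like(m); cv2.circle(w,tuple(int(x) for x in seed),r,255,-1); m&=w
    n,l,st,ce=cv2.connectedComponentsWithStats(m)
    i=1+np.argmax(st[1:,4]); pts=np.argwhere(l==i)[:,::-1].astype(np.float32); h=cv2.convexHull(pts); M=cv2.moments(h)
    return np.array([M["m10"]/M["m00"],M["m01"]/M["m00"]]),st[i]
T={ # name: height, top seed, side seed, lo, hi
"cork":(12,(175,225),(291,382),(5,50,120),(25,200,255)),
"red":(12,(225,225),(301,326),(0,170,120),(6,255,255)),
"black":(12,(173,275),(373,387),(0,0,0),(180,255,22)),
"saucer":(12,(224,275),(373,329),(0,0,150),(180,40,255)),
"tamper":(57,(371,219),(316,207),(3,70,60),(20,255,255)),
"leveller":(30,(317,270),(365,246),(105,120,60),(125,255,255)),
"steel":(28,(419,272),(370,194),(0,0,85),(180,60,255)),
"white":(32,(312,223),(313,247),(0,0,110),(180,60,255)),
"blackt":(9,(314,168),(246,246),(0,0,85),(180,60,255)),
"brown":(32,(425,222),(322,189),(0,90,60),(16,255,255)),
"sugar":(28,(367,277),(374,222),(14,60,90),(32,255,255)),
}
E
python3 - <<'E'
from h import *
t=robot.camera("top");s=robot.camera("side")
R={}
for k,(z,a,b,lo,hi) in T.items():
    pa,sa=blob(t,a,lo,hi,28 if z!=12 else 24);pb,sb=blob(s,b,lo,hi,38)
    A=ray(t,pa,z);B=ray(s,pb,z);R[k]=A
    print(k,pa.round(1),sa[2:].tolist(),pb.round(1),sb[2:].tolist(),"top",A[:2].round(1),"side",B[:2].round(1))
d=lambda a,b:(np.linalg.norm(R[a]-R[b]).round(1))
print(d("cork","red"),d("cork","black"),d("red","saucer"),d("black","saucer"),d("cork","saucer"))
v=R["red"]-R["saucer"]+R["cork"]-R["black"];print("caddy yaw",np.degrees(np.arctan2(-v[1],v[0])) , sum(R[k] for k in("cork","red","black","saucer"))/4)
for n,c in(("top",t),("side",s)):
    print(proj(c,[189.5,647.3,221.5]))
E
```

```text
cork [174.2 225.6] [35, 34, 944] [290.2 381.9] [57, 47, 2141] top [577.1 274.4] side [576.8 281.3]Traceback (most recent call last):
  File "<stdin>", line 5, in <module>
  File "h.py", line 13, in blob
    i=1+np.argmax(st[1:,4]); pts=np.argwhere(l==i)[:,::-1].astype(np.float32); h=cv2.convexHull(pts); M=cv2.moments(h)
        ~~~~~~~~~^^^^^^^^^^
    return _wrapfunc(a, 'argmax', axis=axis, out=out, **kwds)
    return bound(*args, **kwds)
ValueError: attempt to get argmax of an empty sequence
```

```bash
sed -i 's/"red":(12,(225,225),(301,326),(0,170,120),(6,255,255))/"red":(12,(225,225),(301,326),(0,150,90),(180,255,255))/' h.py
cat > m.py <<'E'
from h import *
t=robot.camera("top");s=robot.camera("side")
for k,(z,a,b,lo,hi) in T.items():
    if k=="red": lo,hi=(0,150,90),(180,255,255)
    h=lambda c,p:cv2.cvtColor(c["frame"],cv2.COLOR_RGB2HSV)[p[1],p[0]].tolist()
    if k in("red","black"): print(k,h(t,a),h(s,b))
R={}
for k,(z,a,b,lo,hi) in T.items():
    try:
        pa,sa=blob(t,a,lo,hi,28 if z!=12 else 24);pb,sb=blob(s,b,lo,hi,38)
    except Exception as e: print(k,e);continue
    A=ray(t,pa,z);B=ray(s,pb,z);R[k]=A
    print(k,pa.round(1),sa[2:].tolist(),pb.round(1),sb[2:].tolist(),"top",A[:2].round(1),"side",B[:2].round(1))
d=lambda a,b:(np.linalg.norm(R[a]-R[b]).round(1))
print(d("cork","red"),d("cork","black"),d("red","saucer"),d("black","saucer"),d("cork","saucer"))
v=R["red"]-R["saucer"]+R["cork"]-R["black"];print("caddy yaw",np.degrees(np.arctan2(v[1],v[0])) , sum(R[k] for k in("cork","red","black","saucer"))/4)
E
python3 m.py
```

```text
red [1, 157, 246] [1, 176, 236]
black [0, 0, 35] [128, 39, 26]
cork [174.2 225.6] [35, 34, 944] [290.2 381.9] [57, 47, 2142] top [577.1 274.4] side [576.8 281.3]
red [224.4 225.8] [34, 33, 877] [300.3 325.9] [49, 35, 1348] top [573.4 154. ] side [573.5 162. ]
black attempt to get argmax of an empty sequence
saucer [223.3 275.5] [36, 36, 1015] [371.9 329.3] [52, 38, 1573] top [453.9 157.6] side [454.1 164.9]
tamper [371.1 220. ] [15, 15, 171] [319.7 193.7] [27, 48, 938] top [ 570.9 -194.9] side [ 564.6 -241.9]
leveller [316.9 268.7] [23, 23, 412] [365.  244.7] [28, 26, 588] top [462.4 -65.5] side [461.2 -66.4]
steel [418.7 271.8] [54, 56, 1566] [369.7 193.4] [26, 35, 719] top [ 448.8 -305.9] side [ 444.2 -306.5]
white [311.1 223.4] [27, 28, 587] [313.2 239.1] [32, 54, 1361] top [570.5 -54.9] side [568.7 -80.3]
blackt [311. 174.] [56, 48, 1302] [245.6 251.6] [30, 23, 492] top [696.6 -58.3] side [709.9 -61.8]
brown [424.7 222. ] [29, 27, 599] [319.7 193.6] [27, 47, 906] top [ 566.6 -325.7] side [ 568.  -292.4]
sugar [366.4 277.5] [25, 24, 452] [374.1 221.1] [27, 27, 604] top [ 438.7 -181.6] side [ 438.6 -168. ]Traceback (most recent call last):
  File "m.py", line 15, in <module>
    print(d("cork","red"),d("cork","black"),d("red","saucer"),d("black","saucer"),d("cork","saucer"))
                          ~^^^^^^^^^^^^^^^^
  File "m.py", line 14, in <lambda>
    d=lambda a,b:(np.linalg.norm(R[a]-R[b]).round(1))
                                      ~^^^
KeyError: 'black'
```

```bash
cat > m.py <<'E'
from h import *
import sys
t=robot.camera("top");s=robot.camera("side")
G=((0,0,130),(180,60,255))
T["black"]=(12,(173,275),(373,387),(0,0,0),(180,255,40))
T["steel"]=(28,(419,272),(370,194))+G; T["blackt"]=(9,(314,168),(246,252))+G; T["white"]=(32,(312,223),(313,247))+G
T["brown"]=(32,(425,222),(322,189),(0,90,60),(16,255,255))
T["tamper"]=(57,(371,219),(316,207),(3,70,60),(20,255,255))
T["tbase"]=(9,(369,224),(316,222))+G
for i,p in enumerate(((464,260),(423,316),(490,301))): T[f"g{i}"]=(28,p,(0,0),(45,80,30),(75,255,255))
R={}
for k,(z,a,b,lo,hi) in T.items():
    pa,sa=blob(t,a,lo,hi,17 if z!=12 else 21); A=ray(t,pa,z);R[k]=A
    print(k,pa.round(1),sa[2:].tolist(),"top",A[:2].round(1),end=" ")
    if b[0]:
        pb,sb=blob(s,b,lo,hi,38 if z==12 else 19); B=ray(s,pb,z); print(pb.round(1),sb[2:].tolist(),"side",B[:2].round(1),end="")
    print()
d=lambda a,b:(np.linalg.norm(R[a]-R[b]).round(1))
print(d("cork","red"),d("cork","black"),d("red","saucer"),d("black","saucer"),d("cork","saucer"))
v=R["red"]-R["saucer"]+R["cork"]-R["black"];print("caddy yaw",np.degrees(np.arctan2(v[1],v[0])) , sum(R[k] for k in("cork","red","black","saucer"))/4)
E
python3 m.py
```

```text
cork [174.2 225.6] [35, 34, 944] top [577.1 274.4] [290.2 381.9] [57, 47, 2143] side [576.8 281.3]
red [224.4 225.8] [34, 33, 877] top [573.4 154. ] [300.3 325.8] [49, 35, 1346] side [573.4 161.9]
black [173.1 275.6] [34, 34, 887] top [456.9 276.7] [372.3 386.6] [55, 46, 1969] side [457.5 284.3]
saucer [223.3 275.5] [36, 36, 1015] top [453.9 157.6] [371.8 329.3] [52, 38, 1575] side [454.1 164.9]
tamper [371.1 220. ] [15, 15, 171] top [ 570.9 -194.9] [317.9 202.5] [25, 33, 523] side [ 566.1 -197.5]
leveller [316.9 268.7] [23, 23, 412] top [462.4 -65.5] [364.9 244.7] [28, 26, 586] side [461.3 -66.2]
steel [418.5 272.9] [29, 26, 575] top [ 446.1 -305.2] [369.5 193.5] [24, 32, 642] side [ 444.8 -305.9]
white [311.1 223.4] [27, 28, 578] top [570.5 -54.8] [312.7 246.5] [32, 39, 961] side [567.7 -51.9]
blackt [313.4 168.8] [24, 23, 273] top [709.5 -64.5] [245.6 251.7] [28, 21, 402] side [709.9 -61.4]
brown [424.7 222. ] [29, 27, 600] top [ 566.6 -325.7] [320.5 189.6] [26, 36, 744] side [ 567.4 -315.1]
sugar [366.4 277.5] [25, 24, 451] top [ 438.7 -181.6] [374.1 221.1] [27, 27, 605] side [ 438.7 -168. ]
tbase [368.9 222.8] [25, 25, 295] top [ 572.  -195.1] [315.  226.9] [29, 28, 579] side [ 571.6 -169.3]
g0 [464.  259.8] [31, 26, 636] top [ 474.1 -415.1] 
g1 [423.2 315.6] [29, 26, 604] top [ 345.9 -311.1] 
g2 [490.3 300.8] [33, 26, 667] top [ 375.9 -470.9] 
120.5 120.2 119.6 119.1 169.8
caddy yaw -1.4103392178645104 [515.31702436 215.63792628  12.        ]
```

The pads measure 119–120 mm apart, as specified, so the top view is sound. The side view puts y up to 7 mm higher on the pads. I'll start with the white cup and check the TCP along the way.

```bash
cat > d.py <<'E'
from h import *
import sys
def d(x,y,z):
    s=robot.get_state();R=np.array(s["eef_rot"]);p=np.array(s["ee_pos"])
    print(round(s["time_s"],1),"pos",p.round(1),"to tool",(R.T@(np.array([x,y,z])-p)).round(1),"w",round(float(s["width"]),3),"f",np.round(s["force"],1), "tilt",R[:,0].round(3),"yawdeg",np.degrees(np.arctan2(R[1,1],R[0,1])).round(2),"j",np.round(s["joint_positions"],2))
d(*map(float,sys.argv[1:4]))
E
python3 -m inch '[1,0,-28,28,0,1,0,-28,28,0,1,0,-28,28,0,1,0,-28,28,0,1,0,-28,28,0,1,0,-28,28,0,1,0,-28,28,0,1,0,-28,28,0,1,0,-28,28,0,1,0,-28,28,0]'
python3 -m inch '[1,0,-28,28,0,1,0,-28,28,0,1,0,-28,28,0,1,0,-28,28,0,1,0,-28,28,0,1,0,-28,28,0,1,0,-28,28,0,1,0,-28,28,0,1,0,-28,28,0,1,0,-28,28,0]'
python3 d.py 569.5 -54 120
python3 - <<'E'
from h import *
t=robot.camera("top")["frame"];s=robot.camera("side")["frame"]
cv2.imwrite("pics/a1.png",np.hstack([cv2.resize(t[120:360,140:460],(400,300)),cv2.resize(s[60:360,160:560],(400,300))])[:,:,::-1])
E
```

```text
time_s: 1.4
ee_pos: [380.3, 299.0, 222.8]
eef_rot: [[0.001, 0.281, 0.96], [0.001, 0.96, -0.281], [-1.0, 0.001, 0.0]]
force: [0.3, -0.2, -0.3]
width: 0.999
time_s: 2.4
ee_pos: [570.4, -48.3, 222.8]
eef_rot: [[0.001, 0.281, 0.96], [0.0, 0.96, -0.281], [-1.0, 0.001, 0.0]]
force: [-0.2, 1.2, -0.3]
width: 0.998
2.4 pos [570.4 -48.3 222.8] to tool [102.8  -5.8   0.7] w 0.998 f [-0.2  1.2 -0.3] tilt [ 0.001  0.    -1.   ] yawdeg 73.7 j [-0.28  0.31  0.37  1.8  -0.13  1.06  1.42]
```

View pics/a1.png

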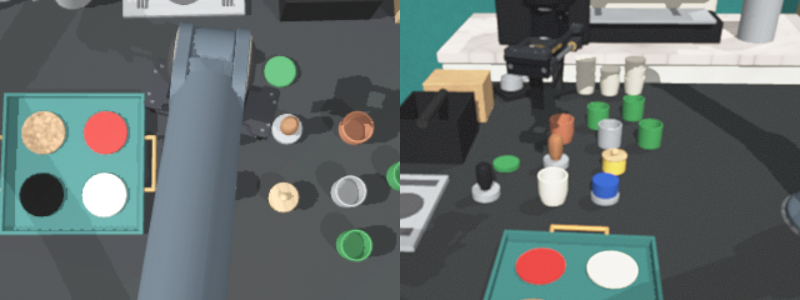

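The arm hides the cup in the top view, and the side view shows the open jaws above it. I'll descend, grip and lift.

```bash
python3 -m inch '[1,10,-6,1,0,1,20,0,0,0,1,25,0,0,0,1,25,0,0,0,1,25,0,0,0,1,25,0,0,0,1,25,0,0,0,1,20,0,0,0,1,15,0,0,0,1,10,0,0,0]'
python3 d.py 569.5 -54 23
python3 -m inch '[0,0,0,0,0,0,0,0,0,0,0,0,0,0,0,0,0,0,0,0,0,0,0,0,0,0,0,0,0,0,0,0,0,0,0,0,0,0,0,0,0,0,0,0,0,0,0,0,0,0]'
python3 d.py 454 159.5 23
```

```text
time_s: 3.5
ee_pos: [568.0, -51.9, 21.1]
eef_rot: [[-0.002, 0.28, 0.96], [0.001, 0.96, -0.28], [-1.0, 0.0, -0.002]]
force: [-0.1, -0.6, -0.3]
width: 0.999
3.5 pos [568.  -51.9  21.1] to tool [-1.9 -1.6  2. ] w 0.999 f [-0.1 -0.6 -0.3] tilt [-0.002  0.001 -1.   ] yawdeg 73.77 j [-0.2   0.57  0.28  1.96 -0.25  0.65  1.53]
time_s: 4.5
ee_pos: [569.6, -53.1, 23.4]
eef_rot: [[0.001, 0.281, 0.96], [0.0, 0.96, -0.281], [-1.0, 0.0, 0.001]]
force: [-0.7, 0.4, 6.1]
width: 0.682
4.5 pos [569.6 -53.1  23.4] to tool [   0.2  171.6 -170.7] w 0.682 f [-0.7  0.4  6.1] tilt [ 0.001  0.    -1.   ] yawdeg 73.68 j [-0.2   0.56  0.29  1.96 -0.25  0.65  1.53]
```

```bash
python3 -m inch '[0,-10,0,0,0,0,-25,0,0,0,0,-30,0,0,0,0,-25,0,0,0,0,-20,12,-12,0,0,0,25,-25,0,0,0,30,-30,0,0,0,30,-30,0,0,0,30,-30,0,0,0,25,-25,0]'
python3 -m inch '[0,0,15,-14,0,0,0,5,-5,0,0,10,0,0,0,0,20,0,0,0,0,20,0,0,0,0,15,0,0,0,0,10,0,0,0,0,5,0,0,0,0,0,0,0,0,0,0,0,0,0]'
python3 d.py 454 159.5 36
```

```text
time_s: 5.5
ee_pos: [464.0, 137.6, 132.7]
eef_rot: [[-0.001, 0.28, 0.96], [0.001, 0.96, -0.28], [-1.0, 0.0, -0.001]]
force: [-0.2, -0.6, -0.2]
width: 0.679
time_s: 6.5
ee_pos: [453.8, 159.9, 52.9]
eef_rot: [[0.001, 0.282, 0.96], [0.0, 0.96, -0.282], [-1.0, 0.001, 0.001]]
force: [0.2, 0.7, -1.6]
width: 0.685
6.5 pos [453.8 159.9  52.9] to tool [16.9 -0.4  0.3] w 0.685 f [ 0.2  0.7 -1.6] tilt [ 0.001  0.    -1.   ] yawdeg 73.65 j [-0.63  0.4   0.25  2.15 -0.17  0.61  1.02]
```

```bash
python3 -m inch '[0,6,0,0,0,0,5,0,0,0,0,4,0,0,0,0,2,0,0,0,0,0,0,0,0,0,0,0,0,0,0,0,0,0,0,1,0,0,0,0,1,0,0,0,0,1,0,0,0,0]'
python3 d.py 461.8 -66 8
python3 -m inch '[1,0,0,0,0,1,0,0,0,0,1,-10,0,0,0,1,-20,0,0,0,1,-30,0,0,0,1,-30,0,0,0,1,-20,-15,0,0,1,-10,-25,0,0,1,0,-30,0,0,1,0,-30,0,0]'
python3 d.py 461.8 -66 8
```

```text
time_s: 7.5
ee_pos: [453.4, 160.2, 35.7]
eef_rot: [[0.0, 0.281, 0.96], [0.0, 0.96, -0.281], [-1.0, 0.0, 0.0]]
force: [0.0, -0.4, -0.6]
width: 0.871
7.5 pos [453.4 160.2  35.7] to tool [  27.6 -214.8   71.6] w 0.871 f [ 0.  -0.4 -0.6] tilt [ 0.  0. -1.] yawdeg 73.68 j [-0.62  0.43  0.23  2.16 -0.18  0.57  1.03]
time_s: 8.5
ee_pos: [425.1, 63.4, 156.7]
eef_rot: [[0.002, 0.28, 0.96], [0.001, 0.96, -0.28], [-1.0, 0.001, 0.002]]
force: [0.6, 0.4, -0.3]
width: 0.996
8.5 pos [425.1  63.4 156.7] to tool [ 148.6 -114.1   71.3] w 0.996 f [ 0.6  0.4 -0.3] tilt [ 0.002  0.001 -1.   ] yawdeg 73.72 j [-0.56  0.15  0.35  2.18 -0.07  0.83  1.12]
```

Next the leveller: ty −114, tz +71, down 148.

```bash
python3 -m inch '[1,0,-30,15,0,1,0,-30,20,0,1,0,-30,20,0,1,0,-16,12,0,1,0,-8,4,0,1,10,0,0,0,1,20,0,0,0,1,20,0,0,0,1,20,0,0,0,1,15,0,0,0]'
python3 d.py 461.8 -66 8
python3 - <<'E'
from h import *
t=robot.camera("top")["frame"];s=robot.camera("side")["frame"]
cv2.imwrite("pics/a2.png",np.hstack([cv2.resize(t[120:360,140:460],(400,300)),cv2.resize(s[160:400,220:540],(400,300))])[:,:,::-1])
E
```

```text
time_s: 9.5
ee_pos: [459.9, -63.1, 68.8]
eef_rot: [[-0.003, 0.278, 0.96], [0.001, 0.96, -0.278], [-1.0, 0.0, -0.003]]
force: [-0.1, 0.3, -0.5]
width: 0.999
9.5 pos [459.9 -63.1  68.8] to tool [60.8 -2.2  2.8] w 0.999 f [-0.1  0.3 -0.5] tilt [-0.003  0.001 -1.   ] yawdeg 73.83 j [-0.28  0.36  0.39  2.18 -0.23  0.64  1.57]
```

View pics/a2.png

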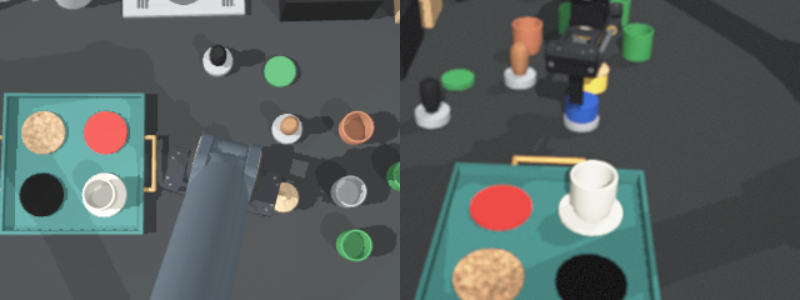

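The white cup stands on the saucer. The jaws are lined up over the blue leveller.

```bash
python3 -m inch '[1,10,-1,2,0,1,12,0,0,0,1,12,0,0,0,1,10,0,0,0,1,8,0,0,0,1,5,0,0,0,1,2,0,0,0,0,0,0,0,0,0,0,0,0,0,0,0,0,0,0]'
python3 d.py 573.5 156 20
python3 -m inch '[0,0,0,0,0,0,0,0,0,0,0,0,0,0,0,0,-10,0,0,0,0,-15,0,0,0,0,-20,0,0,0,0,-20,0,0,0,0,-20,0,0,0,0,-20,0,0,0,0,-10,0,0,0]'
python3 d.py 573.5 156 20
```

```text
time_s: 10.6
ee_pos: [463.2, -66.7, 11.9]
eef_rot: [[0.001, 0.281, 0.96], [0.0, 0.96, -0.281], [-1.0, 0.0, 0.001]]
force: [0.1, 0.8, -0.6]
width: 0.81
10.6 pos [463.2 -66.7  11.9] to tool [ -8.  244.7  43.3] w 0.81 f [ 0.1  0.8 -0.6] tilt [ 0.001  0.    -1.   ] yawdeg 73.68 j [-0.21  0.47  0.33  2.2  -0.31  0.51  1.64]
time_s: 11.6
ee_pos: [463.1, -67.1, 128.2]
eef_rot: [[0.002, 0.281, 0.96], [0.0, 0.96, -0.281], [-1.0, 0.001, 0.002]]
force: [0.0, -0.3, -3.4]
width: 0.644
11.6 pos [463.1 -67.1 128.2] to tool [108.4 245.   42.9] w 0.644 f [ 0.  -0.3 -3.4] tilt [ 0.002  0.    -1.   ] yawdeg 73.66 j [-0.32  0.26  0.44  2.13 -0.16  0.78  1.51]
```

```bash
python3 -m inch '[0,0,15,3,0,0,0,25,4,0,0,0,30,6,0,0,0,30,6,0,0,0,30,6,0,0,0,30,6,0,0,0,30,6,0,0,0,25,4,0,0,0,20,2,0,0,0,10,0,0]'
python3 -m inch '[0,10,0,0,0,0,15,0,0,0,0,20,0,0,0,0,20,0,0,0,0,15,0,0,0,0,10,0,0,0,0,4,0,0,0,0,2,0,0,0,0,0,0,0,0,0,0,0,0,0]'
python3 d.py 573.5 156 24
```

```text
time_s: 12.6
ee_pos: [572.7, 159.3, 125.2]
eef_rot: [[-0.002, 0.278, 0.961], [0.0, 0.961, -0.278], [-1.0, -0.0, -0.002]]
force: [-0.2, 0.4, -2.9]
width: 0.638
time_s: 13.6
ee_pos: [573.5, 156.5, 31.3]
eef_rot: [[0.001, 0.281, 0.96], [0.001, 0.96, -0.281], [-1.0, 0.001, 0.001]]
force: [-0.2, -0.8, -1.2]
width: 0.637
13.6 pos [573.5 156.5  31.3] to tool [ 7.3 -0.5  0.1] w 0.637 f [-0.2 -0.8 -1.2] tilt [ 0.001  0.001 -1.   ] yawdeg 73.69 j [-0.57  0.58  0.31  1.9  -0.26  0.7   1.19]
```

```bash
python3 -m inch '[0,3,0,0,0,0,2,0,0,0,0,2,0,0,0,0,0,0,0,0,0,0,0,0,0,0,0,0,0,0,1,0,0,0,0,1,0,0,0,0,1,0,0,0,0,1,0,0,0,0]'
python3 -m inch '[1,0,0,0,0,1,-10,0,0,0,1,-20,0,0,0,1,-30,0,0,0,1,-30,0,0,0,1,-30,0,0,0,1,-20,-15,0,0,1,0,-30,0,0,1,0,-35,0,0,1,0,-35,0,0]'
python3 d.py 571 -195 160
```

```text
time_s: 14.6
ee_pos: [573.1, 156.3, 23.5]
eef_rot: [[0.0, 0.281, 0.96], [0.0, 0.96, -0.281], [-1.0, 0.0, 0.0]]
force: [-0.3, 0.1, -0.2]
width: 0.918
time_s: 15.6
ee_pos: [540.4, 45.0, 164.5]
eef_rot: [[0.001, 0.28, 0.96], [0.0, 0.96, -0.28], [-1.0, 0.001, 0.001]]
force: [-0.2, -0.8, -0.2]
width: 0.998
15.6 pos [540.4  45.  164.5] to tool [   4.5 -221.8   96.6] w 0.998 f [-0.2 -0.8 -0.2] tilt [ 0.001  0.    -1.   ] yawdeg 73.73 j [-0.49  0.33  0.41  1.93 -0.16  0.91  1.29]
```

```bash
python3 -m inch '[1,0,-30,10,0,1,0,-35,15,0,1,0,-35,15,0,1,0,-35,15,0,1,0,-35,15,0,1,0,-25,12,0,1,0,-17,9,0,1,0,-10,5,0,1,0,0,0,0,1,0,0,0,0]'
python3 d.py 570.5 -195.5 36
python3 - <<'E'
from h import *
t=robot.camera("top")["frame"];s=robot.camera("side")["frame"]
cv2.imwrite("pics/a3.png",np.hstack([cv2.resize(t[120:360,140:460],(400,300)),cv2.resize(s[130:370,220:540],(400,300))])[:,:,::-1])
E
```

```text
time_s: 16.6
ee_pos: [570.4, -192.9, 163.5]
eef_rot: [[-0.0, 0.28, 0.96], [0.001, 0.96, -0.28], [-1.0, 0.001, -0.001]]
force: [0.7, 0.2, -0.5]
width: 1.001
16.6 pos [ 570.4 -192.9  163.5] to tool [127.5  -2.6   0.9] w 1.001 f [ 0.7  0.2 -0.5] tilt [-0.     0.001 -1.   ] yawdeg 73.73 j [-0.09  0.43  0.47  1.8  -0.23  0.97  1.76]
```

View pics/a3.png

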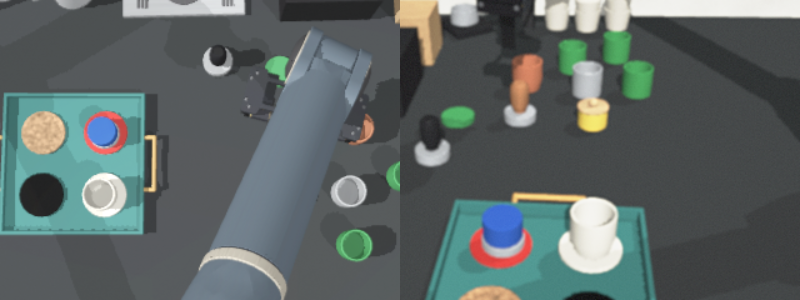

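The leveller is on the red pad and the cup on the saucer, both about centred. Next I'll grasp the wooden tamper.

```bash
python3 -m inch '[1,10,-2,1,0,1,20,0,0,0,1,25,0,0,0,1,25,0,0,0,1,22,0,0,0,1,15,0,0,0,1,8,0,0,0,1,2,0,0,0,0,0,0,0,0,0,0,0,0,0]'
python3 d.py 570.5 -195.5 36
python3 -m inch '[0,0,0,0,0,0,0,0,0,0,0,0,0,0,0,0,0,0,0,0,0,0,0,0,0,0,0,0,0,0,0,0,0,0,0,0,-10,0,0,0,0,-20,0,0,0,0,-20,0,0,0]'
python3 d.py 457 279 160
```

```text
time_s: 17.7
ee_pos: [571.5, -196.5, 37.4]
eef_rot: [[0.002, 0.281, 0.96], [-0.0, 0.96, -0.281], [-1.0, 0.0, 0.002]]
force: [1.5, -0.5, -0.2]
width: 0.889
17.7 pos [ 571.5 -196.5   37.4] to tool [ 1.4  0.7 -1.3] w 0.889 f [ 1.5 -0.5 -0.2] tilt [ 0.002 -0.    -1.   ] yawdeg 73.68 j [-0.03  0.59  0.39  1.88 -0.33  0.73  1.84]
time_s: 18.7
ee_pos: [569.8, -196.7, 86.7]
eef_rot: [[-0.002, 0.282, 0.96], [-0.0, 0.96, -0.282], [-1.0, -0.001, -0.002]]
force: [0.0, -0.4, -3.4]
width: 0.375
18.7 pos [ 569.8 -196.7   86.7] to tool [ -73.2  424.7 -242.3] w 0.375 f [ 0.  -0.4 -3.4] tilt [-0.002 -0.    -1.   ] yawdeg 73.65 j [-0.05  0.53  0.43  1.86 -0.29  0.82  1.81]
```

```bash
python3 -m inch '[0,-25,0,0,0,0,-25,10,-5,0,0,-15,20,-10,0,0,0,30,-17,0,0,0,35,-20,0,0,0,35,-20,0,0,0,35,-20,0,0,0,35,-20,0,0,0,35,-20,0,0,0,35,-20,0]'
python3 -m inch '[0,0,35,-20,0,0,0,35,-20,0,0,0,30,-18,0,0,0,25,-15,0,0,0,18,-11,0,0,0,10,-6,0,0,0,2,0,0,0,0,0,0,0,0,0,0,0,0,0,0,0,0,0]'
python3 d.py 457 279 49
```

```text
time_s: 19.7
ee_pos: [499.9, 106.2, 151.7]
eef_rot: [[-0.0, 0.282, 0.959], [-0.001, 0.959, -0.282], [-1.0, -0.001, 0.0]]
force: [-0.0, 0.5, -2.1]
width: 0.374
time_s: 20.7
ee_pos: [458.5, 278.1, 151.6]
eef_rot: [[0.0, 0.283, 0.959], [-0.001, 0.959, -0.283], [-1.0, -0.001, 0.0]]
force: [0.5, 0.4, -2.1]
width: 0.369
20.7 pos [458.5 278.1 151.6] to tool [102.6   0.5  -1.7] w 0.369 f [ 0.5  0.4 -2.1] tilt [ 0.    -0.001 -1.   ] yawdeg 73.54 j [-0.89  0.33  0.33  1.96 -0.14  0.88  0.79]
```

```bash
python3 -m inch '[0,10,0,-1,0,0,20,0,0,0,0,20,0,0,0,0,18,0,0,0,0,14,0,0,0,0,10,0,0,0,0,5,0,0,0,0,3,0,0,0,0,1,0,0,0,0,0,0,0,0]'
python3 d.py 457 279 49
python3 -m inch '[0,1,0,0,0,0,0,0,0,0,0.8,0,0,0,0,0.8,0,0,0,0,0.8,0,0,0,0,0.8,-10,0,0,0,0.8,-20,0,0,0,0.8,-30,0,0,0,0.8,-30,0,0,0,0.8,-20,0,0,0]'
python3 d.py 445.8 -306 160
```

```text
time_s: 21.7
ee_pos: [457.3, 280.1, 50.9]
eef_rot: [[0.001, 0.281, 0.96], [0.001, 0.96, -0.281], [-1.0, 0.001, 0.0]]
force: [0.7, -0.3, -2.7]
width: 0.376
21.7 pos [457.3 280.1  50.9] to tool [ 1.9 -1.2 -0. ] w 0.376 f [ 0.7 -0.3 -2.7] tilt [ 0.001  0.001 -1.   ] yawdeg 73.68 j [-0.85  0.47  0.28  2.03 -0.21  0.66  0.86]
time_s: 22.7
ee_pos: [458.0, 280.2, 162.5]
eef_rot: [[0.003, 0.281, 0.96], [0.002, 0.96, -0.281], [-1.0, 0.003, 0.002]]
force: [1.0, -1.0, 0.7]
width: 0.796
22.7 pos [458.  280.2 162.5] to tool [   1.2 -566.   153.3] w 0.796 f [ 1.  -1.   0.7] tilt [ 0.003  0.002 -1.   ] yawdeg 73.66 j [-0.9   0.31  0.34  1.95 -0.13  0.9   0.79]
```

```bash
python3 -m inch '[1,0,-15,3,0,1,0,-30,5,0,1,0,-35,10,0,1,0,-35,10,0,1,0,-35,10,0,1,0,-35,10,0,1,0,-35,10,0,1,0,-35,10,0,1,0,-35,10,0,1,0,-35,10,0]'
python3 -m inch '[1,0,-35,10,0,1,0,-35,10,0,1,0,-35,10,0,1,0,-35,10,0,1,0,-35,10,0,1,0,-35,10,0,1,0,-20,4,0,1,0,-11,1,0,1,0,0,0,0,1,0,0,0,0]'
python3 d.py 445.8 -305.8 14
python3 - <<'E'
from h import *
t=robot.camera("top")["frame"];s=robot.camera("side")["frame"]
cv2.imwrite("pics/a4.png",np.hstack([cv2.resize(t[120:360,140:460],(400,300)),cv2.resize(s[130:430,180:580],(400,300))])[:,:,::-1])
E
```

```text
time_s: 23.7
ee_pos: [448.6, -58.9, 159.0]
eef_rot: [[-0.001, 0.282, 0.959], [0.0, 0.959, -0.282], [-1.0, -0.0, -0.001]]
force: [0.2, -0.2, 0.2]
width: 1.004
time_s: 24.7
ee_pos: [444.4, -305.1, 159.0]
eef_rot: [[-0.001, 0.28, 0.96], [0.002, 0.96, -0.28], [-1.0, 0.001, -0.001]]
force: [0.4, 0.2, -0.7]
width: 0.998
24.7 pos [ 444.4 -305.1  159. ] to tool [145.   -0.5   1.7] w 0.998 f [ 0.4  0.2 -0.7] tilt [-0.001  0.002 -1.   ] yawdeg 73.71 j [ 0.04  0.36  0.61  1.95 -0.26  0.91  2.07]
```

View pics/a4.png

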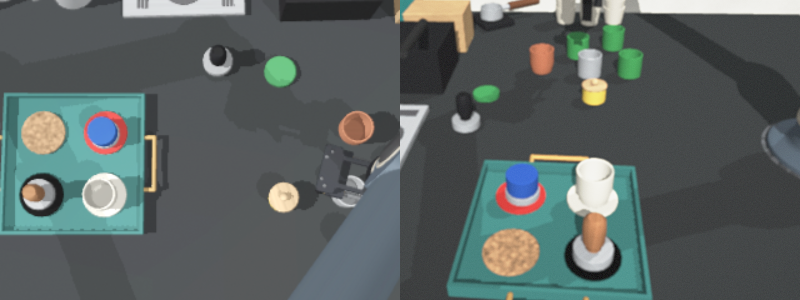

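The tamper is upright on the mat, and the gripper is over the steel cup.

```bash
python3 -m inch '[1,10,-1,1,0,1,20,0,0,0,1,25,0,0,0,1,25,0,0,0,1,25,0,0,0,1,20,0,0,0,1,12,0,0,0,1,5,0,0,0,0,0,0,0,0,0,0,0,0,0]'
python3 d.py 445.8 -305.8 16
python3 -m inch '[0,0,0,0,0,0,0,0,0,0,0,0,0,0,0,0,0,0,0,0,0,0,0,0,0,0,0,0,0,0,0,-10,0,0,0,0,-20,0,0,0,0,-25,0,0,0,0,-25,0,0,0]'
python3 d.py 577 276.5 140
```

```text
time_s: 25.8
ee_pos: [446.1, -307.9, 18.2]
eef_rot: [[0.001, 0.281, 0.96], [-0.001, 0.96, -0.281], [-1.0, -0.0, 0.001]]
force: [0.4, -0.0, 0.1]
width: 0.898
25.8 pos [ 446.1 -307.9   18.2] to tool [ 2.2  1.9 -0.8] w 0.898 f [ 0.4 -0.   0.1] tilt [ 0.001 -0.001 -1.   ] yawdeg 73.69 j [ 0.16  0.57  0.48  2.04 -0.43  0.63  2.22]
time_s: 26.8
ee_pos: [444.6, -308.0, 98.4]
eef_rot: [[-0.001, 0.282, 0.96], [-0.001, 0.96, -0.282], [-1.0, -0.001, -0.001]]
force: [0.5, -0.8, -0.6]
width: 0.637
26.8 pos [ 444.6 -308.    98.4] to tool [-42.1 598.1 -37.7] w 0.637 f [ 0.5 -0.8 -0.6] tilt [-0.001 -0.001 -1.   ] yawdeg 73.64 j [ 0.08  0.44  0.57  2.   -0.33  0.79  2.13]
```

```bash
python3 -m inch '[0,-25,10,0,0,0,-17,25,-2,0,0,0,35,-2,0,0,0,35,-2,0,0,0,35,-2,0,0,0,35,-2,0,0,0,35,-2,0,0,0,35,-2,0,0,0,35,-2,0,0,0,35,-2,0]'
python3 -m inch '[0,0,35,-2,0,0,0,35,-2,0,0,0,35,-2,0,0,0,35,-2,0,0,0,35,-2,0,0,0,35,-3,0,0,0,35,-3,0,0,0,22,-2,0,0,0,12,-2,0,0,0,4,0,0]'
python3 d.py 577 276.5 30
python3 -m inch '[0,0,0,0,0,0,0,0,0,0,0,10,0,0,0,0,20,0,0,0,0,20,0,0,0,0,20,0,0,0,0,15,0,0,0,0,5,0,0,0,0,0,0,0,0,0,0,0,0,0]'
python3 d.py 577 276.5 30
```

```text
time_s: 27.8
ee_pos: [516.6, 0.4, 139.8]
eef_rot: [[0.0, 0.282, 0.959], [-0.001, 0.959, -0.282], [-1.0, -0.001, 0.001]]
force: [0.8, -0.0, -1.0]
width: 0.642
time_s: 28.8
ee_pos: [576.7, 277.8, 139.3]
eef_rot: [[-0.0, 0.28, 0.96], [-0.001, 0.96, -0.28], [-1.0, -0.001, -0.0]]
force: [0.2, 0.3, -0.8]
width: 0.637
28.8 pos [576.7 277.8 139.3] to tool [109.3  -1.1   0.6] w 0.637 f [ 0.2  0.3 -0.8] tilt [-0.    -0.001 -1.   ] yawdeg 73.76 j [-0.84  0.52  0.46  1.73 -0.27  0.96  1.01]
time_s: 29.8
ee_pos: [577.7, 277.0, 50.2]
eef_rot: [[0.001, 0.281, 0.96], [0.001, 0.96, -0.281], [-1.0, 0.001, 0.001]]
force: [0.6, 0.3, -0.3]
width: 0.641
29.8 pos [577.7 277.   50.2] to tool [20.2 -0.7 -0.6] w 0.641 f [ 0.6  0.3 -0.3] tilt [ 0.001  0.001 -1.   ] yawdeg 73.66 j [-0.8   0.63  0.41  1.79 -0.33  0.8   1.06]
```

```bash
python3 -m inch '[0,6,0,0,0,0,6,0,0,0,0,4,0,0,0,0,3,0,0,0,0,1,0,0,0,0,0,0,0,0,0,0,0,0,0,1,0,0,0,0,1,0,0,0,0,1,0,0,0,0]'
python3 d.py 577 276.5 30
python3 -m inch '[1,0,0,0,0,1,-10,0,0,0,1,-25,0,0,0,1,-30,0,0,0,1,-30,0,0,0,1,-30,0,0,0,1,-30,0,0,0,1,0,40,0,0,1,0,40,0,0,1,0,40,0,0]'
python3 -m inch '[1,0,40,0,0,1,0,40,0,0,1,0,40,-10,0,1,0,40,-20,0,1,0,30,-30,0,1,0,30,-30,0,1,0,20,-20,0,1,0,0,0,0,1,0,0,0,0,1,0,0,0,0]'
python3 - <<'E'
from h import *
t=robot.camera("top")["frame"];s=robot.camera("side")["frame"]
cv2.imwrite("pics/a5.png",np.hstack([cv2.resize(t[120:360,60:380],(400,300)),cv2.resize(s[180:480,180:580],(400,300))])[:,:,::-1])
E
```

```text
time_s: 30.8
ee_pos: [577.2, 277.1, 29.4]
eef_rot: [[0.0, 0.281, 0.96], [0.0, 0.96, -0.281], [-1.0, 0.0, 0.0]]
force: [-0.2, 0.9, 0.2]
width: 0.828
30.8 pos [577.2 277.1  29.4] to tool [-0.6 -0.7 -0.1] w 0.828 f [-0.2  0.9  0.2] tilt [ 0.  0. -1.] yawdeg 73.68 j [-0.79  0.65  0.4   1.79 -0.35  0.76  1.07]
time_s: 31.8
ee_pos: [611.2, 393.6, 186.2]
eef_rot: [[0.001, 0.281, 0.96], [0.002, 0.96, -0.281], [-1.0, 0.002, 0.001]]
force: [-0.2, 0.5, 0.3]
width: 0.999
time_s: 32.8
ee_pos: [574.1, 651.6, 185.0]
eef_rot: [[0.001, 0.283, 0.959], [-0.001, 0.959, -0.283], [-1.0, -0.001, 0.002]]
force: [0.8, -0.5, 0.6]
width: 0.997
```

View pics/a5.png

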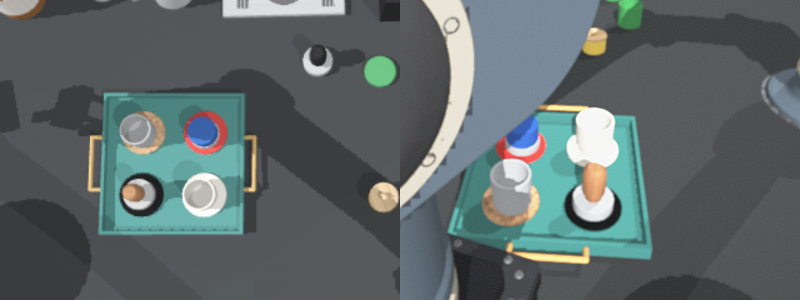

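All four are upright on their pads. Now a numeric check of each object against its pad, and of the look-alikes.

Run:
```python
from h import *
t=robot.camera("top");s=robot.camera("side")
G=((0,0,120),(180,60,255))
P={"leveller":((573.4,154),35+7,(105,120,60),(125,255,255)),"steel":((577.1,274.4),40,(0,0,90),(180,45,255)),
"tamper":((456.9,276.7),69,(3,70,60),(20,255,255)),"tbase":((456.9,276.7),21)+G,"white":((453.9,157.6),44)+G}
for k,(p,z,lo,hi) in P.items():
    for n,c in(("top",t),("side",s)):
        if k=="white" and n=="top": lo2=(0,0,60)
        a,st=blob(c,proj(c,[*p,z]),lo,hi,18 if n=="top" else 26); q=ray(c,a,z)[:2]
        print(k,n,st.tolist(),q.round(1),"off pad",(q-p-([0,7.3] if n=="side" else [0,0])).round(1))
for k,a,z,lo,hi,ref in(("blackt",(313.4,168.8),9,(0,0,130),(180,60,255),(709.5,-64.5)),("brown",(424.7,222),32,(0,90,60),(16,255,255),(566.6,-325.7))):
    q,_=blob(t,a,lo,hi,17); print(k,(ray(t,q,z)[:2]-ref).round(1))
f=t["frame"][190:310,120:260];cv2.imwrite("pics/a6.png",cv2.resize(f,(700,600),interpolation=cv2.INTER_CUBIC)[:,:,::-1])
```

```text
leveller top [210, 214, 24, 23, 428] [570.9 155.9] off pad [-2.5  1.9]
leveller side [287, 295, 31, 33, 659] [565.8 164.9] off pad [-7.6  3.6]
steel top [156, 210, 29, 28, 617] [575.9 278.2] off pad [-1.2  3.8]
steel side [268, 339, 45, 52, 1817] [576.5 273.2] off pad [-0.6 -8.5]
tamper top [157, 267, 19, 14, 201] [457.7 278.9] off pad [0.8 2.2]
tamper side [363, 343, 23, 38, 750] [458.3 288.9] off pad [1.4 4.9]
tbase top [158, 263, 26, 25, 310] [457.6 279.8] off pad [0.7 3.1]
tbase side [353, 354, 42, 48, 1020] [456.6 276.5] off pad [-0.3 -7.5]
white top [205, 258, 35, 35, 924] [453.4 155.6] off pad [-0.5 -2. ]
white side [348, 287, 48, 51, 1826] [453.9 158.8] off pad [ 0.  -6.1]
blackt [ 0. -0.]
brown [0. 0.]
```

View pics/a6.png

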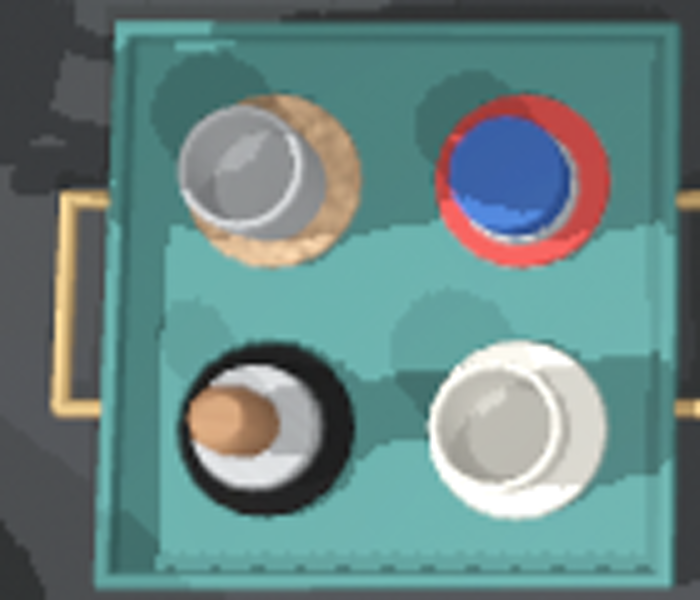

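The close-up shows each object centred on its pad once the parallax is allowed for. For example, the white rim is at px (220,276) against (219,276) expected, and the steel rim is at (168,223) against (168,224) expected. I'm handing the job in.

```bash
python3 -c "
from bench import robot
print(robot.get_state()['time_s'],robot.job_done())"
```

```text
the job is handed in; nothing more can be done
33.0 None
```

The caddy is set and the job is handed in at 33 s. The wooden-handled tamper is on the black mat, the levelling tool on the red pad, the steel dosing cup on the cork pad and the white cup on the saucer. Each took one grasp, with no retries.

**Last checks, top camera:**
- **Placement:** all four stand upright within about 4 mm of their pad centres, against the 14 mm allowed.
- **Look-alikes:** the black-handled tamper and the brown cup show no shift from their starts.
- **Arm:** the gripper is open and clear of everything.

**Disagreements:**
- **Side camera, pads:** it put the pads about 7 mm further in y than the top camera. I relied on the top view because it gave the 120 mm pad spacing correctly, and set the drop points about 2 mm towards the side view.
- **Side camera, placed objects:** with that 7 mm offset taken out, it read up to about 9 mm off the pad centres. I put this down to rough colour masks, with pad, object and shadow merging.
- **Jaw reading:** it was a few millimetres off the true diameter for the levelling tool (about 56 mm for 54 mm) and the dosing cup (about 55.5 mm for 58 mm). Both were carried and set down without trouble.

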